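# Put a slide box away in the dark-storage crate

## Task

Put the green slide box that stands on the bench away in the grey dark-storage crate, which has just one free compartment left. The flaps hide which one, so first feel gently through the flaps with your empty, closed fingertips, and only then bring the box, which holds glass slides: lower it through the flap of the free compartment on its long edge, white label up, and press it down gently until it stands on the compartment floor and the flap has sprung shut over it. Do not ram the crate, and leave the clear bottle and the tape roll where they are.

Things in the scene. Friction and masses are not known exactly. Their poses are not given: they have to be found in the camera images.
- crate: Grey metal crate fixed to the bench, 126 (x) x 266 (y) x 142 mm high; its rolled rim adds 4 mm and end handles 17 mm outside. Origin: centre of its underside; z up, the hatch with catches on its -x side, y along its row of five compartments. Each is 116 (x) x 48 mm (y), pitch 52 mm; the 4 mm walls between reach the crate's top; the floor is 5 mm above the underside.
- cell0 (a point): Centre of the mouth of compartment 0, at the crate's top (142 mm), axes as the crate's; compartments run 0 to 4 toward +y. Four hold a slide box like the loose one, standing on its long edge under the shut flap, its top 52 mm below the crate's top. One, different every time, is empty down to the floor. Shut flaps look alike over all.
- cell1 (a point): The same point of compartment 1.
- cell2 (a point): The same point of compartment 2.
- cell3 (a point): The same point of compartment 3.
- cell4 (a point): The same point of compartment 4.
- flap0 (a joint): Grey plastic sprung flap over compartment 0, 113 x 45 x 2.5 mm, 3 mm below the crate's top, hinged along the compartment's +y wall. It swings inward and down: 0 shut, 1.5 rad hanging at that wall, its free edge then 48 mm below the crate's top. Its spring (0.015 to 0.09 N m) shuts it when nothing is in its way. Pushing it in takes up to 8 N; it squeezes a half-inserted box, and may hold it.
- flap1 (a joint): The like flap over compartment 1, 0 shut, 1.5 rad fully in.
- flap2 (a joint): The like flap over compartment 2, 0 shut, 1.5 rad fully in.
- flap3 (a joint): The like flap over compartment 3, 0 shut, 1.5 rad fully in.
- flap4 (a joint): The like flap over compartment 4, 0 shut, 1.5 rad fully in.
- slide_box: Green slide box with a white label on its top edge, standing on its long edge on the bench: 103 (x) x 33 (y) x 85 mm high, about 0.22 kg. Origin: centre of its underside as it stands; z up, x along its length, y through its 33 mm thickness (grip it across y from above). It fits a compartment with x along the crate's x, either way round.
- box_top (a point): Centre of the slide box's top edge face, 85 mm above its underside, axes as the box's.
- bottle_clear: Clear reagent bottle with blue cap, 60 mm across, 127 mm high, standing behind the crate. Origin: centre of its underside.
- tape_roll: Roll of cream tape lying flat, 86 mm across, 19 mm high. Origin: centre of its underside.
There are look-alikes about, which are no part of the job. Leave any blue or red look-alike of the slide_box alone.

How it is judged:
By the outcome, as a careful person would: the job done as asked, in the order asked, and still so for the second after the job is handed in, with the robot touching nothing.
It also fails if it takes over 72 s, if anything falls off the work surface, if the arm or the gripper's body presses on something with over 40 N, if the wrist force passes 120 N, or if a joint passes its speed limit or range.

## Robot

A 6-joint arm with a two-finger parallel gripper is mounted at the origin on a cart in front of the work surface, level with it; the furniture and walls round the work are solid. World frame = base frame: x ahead of the robot, y to its left, z up, the work surface at z = 0. Lengths are in m, angles in rad, forces in N, time in s.
With the tool pointing down it reaches from about 0.375 to 0.9 m from the base axis. Payload 3.1 kg.
Tool frame: the origin (TCP) lies between the finger pads; the fingertips stand manip.finger_overhang ahead of it and the grasp point (between the pads) lies 5 mm behind it (manip.finger_overhang is the distance from the TCP to the fingertips, in m); z points along the fingers, y is the line along which they close (so a half turn about z gives the same grasp; the last joint's range is limited). The gripper opens to 85 mm and grips with 20 to 120 N. Pads are 22 mm wide; open, the fingers measure 114 mm over their backs; the gripper's body (76 mm by 85 mm) begins 54 mm behind the grasp point. The pads swing forward as they close: fully open they stand 13 mm farther back than shut.
Start: joints at [-0.178, 0.527, 1.433, -0, 1.181, -0.178], TCP at [0.625, 0, 0.245] pointing down, gripper open.
Joint ranges: [-3.08, 3.08], [-0.75, 2.2], [0.22, 2.44], [-1.43, 4.57], [0, 2.65], [-2.85, 2.85]. Speed limits (rad/s): [2.79, 2.79, 3.14, 3.14, 3.14, 3.14].

## Interface

Orientations are given as a unit quaternion [x, y, z, w].
In Python, from station import manip gives the robot as it stands.
- The arm moves only by the tool drive_tool, never from a script. Its argument "plan" is a list of rows, each a list of 7 numbers: the shift along the tool's x, y, z in m, then the turn, a rotation vector about the tool's x, y, z in degrees, then the opening, from -1 (shut) to 1 (fully open). In form: [[x, y, z, wx, wy, wz, gripper], ...]. A call has 1 to 10 rows; each row shifts and turns the commanded pose from where the row before left it, along the tool's axes as they then stand; what a row does not reach is not made up. A row lasts 1/10 s, in which the tool goes at most 50 mm and 8.59 degrees, less where a joint would pass 70% of its speed; a pose out of reach is approached as far as the arm can. A call is refused whole if a number of a shift passes 0.05 or a number of a turn 8.59, either way. A call with a gripper value outside its range is refused whole. The fingers move at their own pace and stop on an object; "newtons" is the grip in N (left out, the last holds). Time passes only in rows, so rows that do not move let the fingers close. It gives the time, the measured TCP pose, the force, the opening and the grip force at its end, in the units of the state.
- manip.sense(): the state, without advancing time (a new reading comes with each control period).
- manip.snapshot(name): name is "scene" or "top"; returns a dict with "image" (420x560x3 uint8, red, green, blue), "z_map" (420x560 float32, m along the optical axis (not along the pixel's ray), 0 where there is no reading), "fov_y" (degrees; the focal length in pixels is half the picture's height over the tangent of half this angle, whatever the lens; pixels are square), "cx", "cy" (the principal point, pixels), "k1" (the pictures are not rectified: a ray, as slopes to the right and down, at radius r is drawn at 1 + k1 r^2 times it, then the intrinsics apply), "extrinsics" (4x4, takes a point from camera to world coordinates). Camera axes: x right, y up, looking along -z (the intrinsics and any distortion apply to the point x, -y, -z); pixel columns grow to the right and rows downward; lengths in m; the calibration is good to about 2 mm. A picture is of the moment at which its call begins.
- manip.sign_off(): hands the job in; it is judged then, once.
The state is a dict: "t": time; "q": joint angles; "qd": joint speeds; "tau": joint torques, N m; "tcp_pos": TCP position; "tool_rot": TCP orientation; "force": force on the tool from outside, world axes, zero at the start; "ft_torque": the same for the moment, N m; "finger_gap": opening from 0.0 (shut) to 1.0 (fully open); "gripper_force": force on a finger pad.
Only numpy, scipy, OpenCV 4.12 (cv2) and the standard library are available. Lean on these libraries where they do the work, as an engineer would, in place of code of your own. Each camera call takes 0.05 s, during which the arm holds its last target. There are 200 camera calls.

## Working session

There is one attempt and no reset: what is moved stays moved. The work goes in short steps, Python scripts to look and compute and a tool call to move; the robot and the scene stay as the last step left them, time stands still between calls to the robot, and variables do not carry over. Pictures are saved under pics/ and viewed, at most 10 in all, crops included, and the job is handed in when it is done.

Besides the shell and the picture viewer there is one more tool, called by a JSON object that holds its "name" and its "arguments", one argument or row to a line. drive_tool: Moves the arm, as the interface text tells. Its arguments: {"type":"object","properties":{"plan":{"type":"array"},"newtons":{"type":"number"}},"required":["plan"]}

```bash
mkdir -p pics; ls
cat > h.py <<'E'
import numpy as np,cv2
from station import manip
def snap(n):
    s=manip.snapshot(n); f=210/np.tan(np.radians(s['fov_y'])/2)
    s['K']=np.array([[f,0,s['cx']],[0,f,s['cy']],[0,0,1.]])
    return s
def rays(s,uv):
    uv=np.asarray(uv,float).reshape(-1,2)
    d=np.stack([(uv[:,0]-s['K'][0,2])/s['K'][0,0],(uv[:,1]-s['K'][1,2])/s['K'][1,1]],1)
    p=d.copy()
    for _ in range(30): p=d/(1+s['k1']*(p**2).sum(1,keepdims=True))
    return p
def plane(s,uv,z):
    p=rays(s,uv); E=np.array(s['extrinsics'])
    v=np.c_[p[:,0],-p[:,1],-np.ones(len(p))]@E[:3,:3].T; o=E[:3,3]
    return o+v*((z-o[2])/v[:,2])[:,None]
def cloud(s):
    z=s['z_map']; v,u=np.mgrid[0:420,0:560]
    p=rays(s,np.c_[u.ravel(),v.ravel()]); zz=z.ravel()[:,None]; E=np.array(s['extrinsics'])
    P=(np.c_[p[:,0],-p[:,1],-np.ones(len(p))]*zz)@E[:3,:3].T+E[:3,3]
    P[z.ravel()==0]=np.nan
    return P.reshape(420,560,3)
E
python3 - <<'E'
from h import *
print(manip.sense(), manip.finger_overhang)
for n in ('scene','top'):
    s=snap(n); cv2.imwrite(f'pics/{n}0.png',s['image'][...,::-1]); print(n,s['K'],s['k1'],np.round(s['extrinsics'],3))
E
```

```text
pics
{'t': 0.0, 'q': array([-1.78485523e-01,  5.28448907e-01,  1.43390186e+00,  1.13201512e-05,
        1.18138693e+00, -1.78490023e-01]), 'qd': array([-0.00017643,  0.000127  , -0.00038251, -0.00028593,  0.00105563,
        0.00024424]), 'tau': array([ 2.50220628e-04, -4.42344439e+01, -1.78024775e+01, -2.06930472e-04,
        8.36740597e-03,  2.24214921e-05]), 'tcp_pos': array([6.24318697e-01, 1.64430752e-04, 2.44344323e-01]), 'tool_rot': array([ 7.07106307e-01,  7.07106442e-01, -6.07396052e-04, -8.83971730e-04]), 'force': array([-0.08939706,  0.08321525, -0.23337941]), 'ft_torque': array([ 0.01812857,  0.02707886, -0.03214876]), 'gripper_force': 0.0, 'finger_gap': 1.0019883385990658} 0.014
scene [[439.2723682    0.         282.96987156]
 [  0.         439.2723682  205.79469829]
 [  0.           0.           1.        ]] -0.13481948295805643 [[ 0.812  0.456 -0.366  0.095]
 [-0.584  0.636 -0.505 -0.793]
 [ 0.003  0.623  0.782  1.103]
 [ 0.     0.     0.     1.   ]]
top [[458.58571707   0.         275.35541123]
 [  0.         458.58571707 210.00025807]
 [  0.           0.           1.        ]] -0.11101460085713856 [[ 0.021  0.973 -0.228  0.189]
 [-1.     0.02  -0.003 -0.13 ]
 [ 0.002  0.228  0.974  1.733]
 [ 0.     0.     0.     1.   ]]
```

View pics/scene0.png

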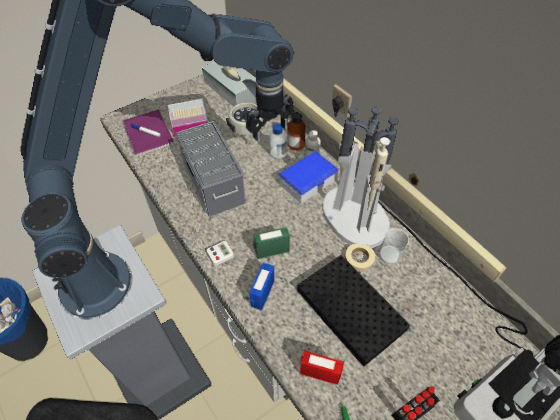

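View pics/top0.png

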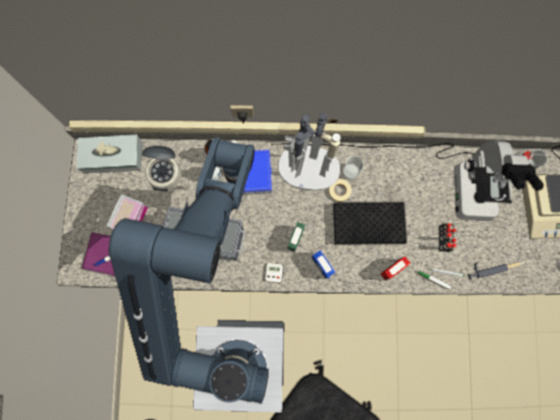

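The scene picture shows the green box at (271,242), with a blue look-alike at (262,286) and a red one at (321,367). The crate is at (212,165), the bottle at (278,140) and the tape at (360,257). The top view has the green box at (296,236), and the arm partly covers the crate. Only the green box with a white label fits the description. I'll measure it next and crop to confirm.

Run:
```python
from h import *
s=snap('scene'); im=s['image']; P=cloud(s)
def rect(m,name):
    pts=P[m&np.isfinite(P[...,2])]; 
    (c,sz,a)=cv2.minAreaRect((pts[:,:2]*1000).astype(np.float32)); print(name,len(pts),np.round(c,1),np.round(sz,1),round(a,1),'z',np.round(np.percentile(pts[:,2],[5,50,95]),4)); return pts
v,u=np.mgrid[0:420,0:560]
# crate top
m=(u>165)&(u<255)&(v>110)&(v<205)&(P[...,2]>.128)&(P[...,2]<.155)
n,l,st,c=cv2.connectedComponentsWithStats(m.astype(np.uint8)); k=1+st[1:,4].argmax(); m=l==k
rect(m,'cratetop'); rm=m
q=cv2.convexHull(np.argwhere(m)[:,::-1].astype(np.int32)); print(cv2.approxPolyDP(q,4,True)[:,0].tolist())
hsv=cv2.cvtColor(im,cv2.COLOR_RGB2HSV)
for n_,t,reg in (('scene',s,(245,295,220,262)),('top',snap('top'),(280,312,218,255))):
    P=cloud(t); h=cv2.cvtColor(t['image'],cv2.COLOR_RGB2HSV); a,b,c0,d=reg; r=(u>a)&(u<b)&(v>c0)&(v<d)
    top=r&(P[...,2]>.078)&(P[...,2]<.095); rect(top,n_+' box top')
    g=r&(h[...,0]>60)&(h[...,0]<95)&(h[...,1]>90); 
    w=r&(h[...,1]<60)&(h[...,2]>190)&cv2.dilate(g.astype(np.uint8),np.ones((9,9))).astype(bool)
    cs=max(cv2.findContours(w.astype(np.uint8),0,2)[0],key=cv2.contourArea)
    pl=plane(t,cs[:,0],.085); print('label',cv2.minAreaRect((pl[:,:2]*1000).astype(np.float32)))
A=cv2.resize(im[215:300,235:325],None,fx=4.4,fy=4.4,interpolation=2); B=cv2.resize(im[100:220,160:300],None,fx=3,fy=3.1,interpolation=2)
B=B[:372]; A=A[:372]; h=min(len(A),len(B)); cv2.imwrite('pics/c1.png',np.hstack([A[:h,:380],B[:h,:420]])[...,::-1])
```

```text
cratetop 2713 [479.7 138.5] [279.2 136. ] 80.4 z [0.1358 0.1402 0.1444]
[[243, 176], [203, 189], [176, 132], [213, 121]]
scene box top 372 [ 484.  -200.6] [36.6 95.4] 69.9 z [0.0797 0.0857 0.0893]
label ((481.86456298828125, -199.7572479248047), (19.11538314819336, 58.784637451171875), 70.50212097167969)
top box top 230 [ 484.4 -202.3] [32.7 97.7] 69.3 z [0.0806 0.0863 0.0928]
label ((456.9407653808594, -192.95445251464844), (7.354593753814697, 18.18942642211914), 1.1642005443572998)
```

View pics/c1.png

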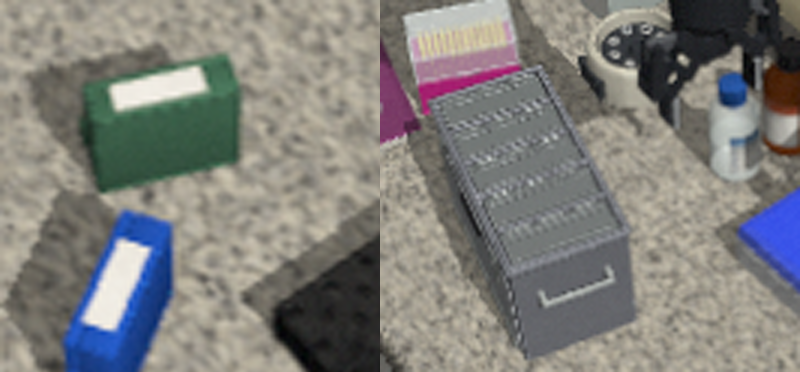

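The crop confirms the green box with its white label at (271,242) in the scene picture; its neighbour is blue and the red one is farther off. The crate has five flaps, and I can see four divider strips. One last check of the crate pose comes from its corner rays and divider positions.

Run:
```python
from h import *
s=snap('scene'); im=s['image']; P=cloud(s)
v,u=np.mgrid[0:420,0:560]
print(np.round(plane(s,[[243,176],[203,189],[176,132],[213,121]],.143)*1000,1).tolist())
m=(u>165)&(u<255)&(v>110)&(v<205)&(P[...,2]>.133)&(P[...,2]<.155)
n,l,st,c=cv2.connectedComponentsWithStats(m.astype(np.uint8)); m=l==1+st[1:,4].argmax()
uv=np.c_[u[m],v[m]]; Q=plane(s,uv,.142)[:,:2]*1000
r=cv2.minAreaRect(Q.astype(np.float32)); print(r)
C=np.array(r[0]); 
g=cv2.cvtColor(im,cv2.COLOR_RGB2GRAY)[m].astype(float)
for a in (-8,-9,-9.6,-10.2,-11):
    t=np.radians(a); ex=np.array([np.cos(t),np.sin(t)]); ey=np.array([-ex[1],ex[0]])
    x=(Q-C)@ex; y=(Q-C)@ey; k=abs(x)<45
    b=np.round(y[k]/4).astype(int); pr=[round(g[k][b==i].mean()) for i in range(-35,36) if (b==i).any()]
    print(a,np.std(pr),'x',np.percentile(x,[.5,99.5]).round(1),'y',np.percentile(y,[.5,99.5]).round(1)); 
    if a==-9.6: print(b.min()*4,pr)
# bottle
h=cv2.cvtColor(im,cv2.COLOR_RGB2HSV); mm=(u>255)&(u<300)&(v>110)&(v<165)&(P[...,2]>.09)&(P[...,2]<.135)
print('bottle',np.nanmedian(P[mm],0))
```

```text
[[514.0, -12.9, 143.0], [392.4, 12.0, 143.0], [440.2, 280.8, 143.0], [565.8, 256.1, 143.0]]
((478.80279541015625, 137.05160522460938), (278.11688232421875, 135.68060302734375), 80.50727081298828)
-8 6.510212019861023 x [-68.4  67.9] y [-137.   136.4]
-9 7.0425633734650885 x [-66.8  66.9] y [-136.9  136.7]
-9.6 7.657076936848817 x [-66.9  66.9] y [-136.9  136.7]
-140 [107, 120, 134, 124, 118, 126, 119, 119, 119, 119, 119, 116, 123, 127, 130, 134, 122, 118, 116, 119, 119, 119, 119, 119, 116, 119, 121, 131, 128, 127, 129, 122, 119, 119, 119, 119, 119, 118, 124, 122, 140, 125, 135, 126, 119, 120, 119, 119, 118, 118, 114, 131, 119, 128, 116, 144, 112, 129, 117, 118, 118, 118, 118, 115, 135, 118, 127, 115, 130, 133, 90]
-10.2 7.841339796211036 x [-66.6  67.2] y [-136.8  136.7]
-11 7.94271295899445 x [-66.7  68.3] y [-137.2  136.8]
bottle [0.75236641 0.11337308 0.10492203]
```

{"name": "drive_tool", "arguments": {
  "plan": [
    [0.008, -0.041, 0, 0, 0, 0, -1],
    [0.008, -0.041, 0, 0, 0, 0, -1],
    [0.008, -0.041, 0, 0, 0, 0, -1],
    [0.0075, -0.0415, 0, 0, 0, 0, -1],
    [0, 0, 0.02, 0, 0, 5.1, -1],
    [0, 0, 0.02, 0, 0, 5.1, -1],
    [0, 0, 0.02, 0, 0, 0, -1],
    [0, 0, 0.014, 0, 0, 0, -1],
    [0, 0, 0, 0, 0, 0, -1],
    [0, 0, 0, 0, 0, 0, -1]
  ],
  "newtons": 30
}}

```text
t: 1.25
tcp_pos: [0.4606, 0.0315, 0.1714]
tool_rot: [0.767, 0.641, -0.0, -0.0]
force: [0.4, 0.3, -0.3]
finger_gap: -0.002
gripper_force: 0.0
```

{"name": "drive_tool", "arguments": {
  "plan": [
    [0, 0, 0.01, 0, 0, 0, -1],
    [0, 0, 0.008, 0, 0, 0, -1],
    [0, 0, 0.006, 0, 0, 0, -1],
    [0, 0, 0.006, 0, 0, 0, -1],
    [0, 0, 0, 0, 0, 0, -1]
  ]
}}

```text
t: 1.75
tcp_pos: [0.4604, 0.0313, 0.1407]
tool_rot: [0.767, 0.642, -0.0, -0.0]
force: [-0.8, -1.3, 1.2]
finger_gap: -0.002
gripper_force: 0.8
```

{"name": "drive_tool", "arguments": {
  "plan": [
    [0, 0, 0.008, 0, 0, 0, -1],
    [0, 0, 0.008, 0, 0, 0, -1],
    [0, 0, 0.008, 0, 0, 0, -1],
    [0, 0, 0.006, 0, 0, 0, -1],
    [0, 0, 0, 0, 0, 0, -1]
  ]
}}

```text
t: 2.25
tcp_pos: [0.4598, 0.0314, 0.1102]
tool_rot: [0.767, 0.641, -0.001, -0.001]
force: [-0.9, -2.3, 0.5]
finger_gap: 0.001
gripper_force: 0.8
```

{"name": "drive_tool", "arguments": {
  "plan": [
    [0, 0, 0.002, 0, 0, 0, -1],
    [0, 0, 0.002, 0, 0, 0, -1],
    [0, 0, 0, 0, 0, 0, -1]
  ]
}}

```text
t: 2.55
tcp_pos: [0.4604, 0.0315, 0.1072]
tool_rot: [0.767, 0.641, -0.0, -0.0]
force: [-0.3, -1.9, 0.3]
finger_gap: 0.002
gripper_force: 1.0
```

{"name": "drive_tool", "arguments": {
  "plan": [
    [0, 0, 0.002, 0, 0, 0, -1],
    [0, 0, 0, 0, 0, 0, -1]
  ]
}}

```text
t: 2.75
tcp_pos: [0.4606, 0.0315, 0.1053]
tool_rot: [0.767, 0.641, 0.0, 0.0]
force: [0.1, -1.4, 0.3]
finger_gap: 0.001
gripper_force: 0.8
```

{"name": "drive_tool", "arguments": {
  "plan": [
    [0, 0, 0.002, 0, 0, 0, -1],
    [0, 0, 0, 0, 0, 0, -1]
  ]
}}

```text
t: 2.95
tcp_pos: [0.4607, 0.0315, 0.1041]
tool_rot: [0.767, 0.641, 0.0, 0.0]
force: [-1.6, -0.5, 9.6]
finger_gap: 0.0
gripper_force: 5.3
```

{"name": "drive_tool", "arguments": {
  "plan": [
    [0, 0, 0.0015, 0, 0, 0, -1],
    [0, 0, 0, 0, 0, 0, -1]
  ]
}}

```text
t: 3.15
tcp_pos: [0.4607, 0.0315, 0.1041]
tool_rot: [0.767, 0.642, 0.001, 0.001]
force: [-4.3, -1.5, 22.0]
finger_gap: -0.001
gripper_force: 12.0
```

Compartment 0 stops the fingertips at 52 mm, so it's occupied. Moving to compartment 1.

{"name": "drive_tool", "arguments": {
  "plan": [
    [0, 0, -0.034, 0, 0, 0, -1],
    [0, 0, -0.034, 0, 0, 0, -1],
    [0.026, 0, 0, 0, 0, 0, -1],
    [0.026, 0, 0, 0, 0, 0, -1],
    [0, 0, 0.012, 0, 0, 0, -1],
    [0, 0, 0.012, 0, 0, 0, -1],
    [0, 0, 0.012, 0, 0, 0, -1],
    [0, 0, 0.012, 0, 0, 0, -1],
    [0, 0, 0.012, 0, 0, 0, -1],
    [0, 0, 0, 0, 0, 0, -1]
  ]
}}

```text
t: 4.15
tcp_pos: [0.4689, 0.0827, 0.1087]
tool_rot: [0.767, 0.642, -0.001, -0.001]
force: [0.5, -2.3, -0.2]
finger_gap: 0.002
gripper_force: 0.8
```

{"name": "drive_tool", "arguments": {
  "plan": [
    [0, 0, 0.0025, 0, 0, 0, -1],
    [0, 0, 0.0025, 0, 0, 0, -1],
    [0, 0, 0.0015, 0, 0, 0, -1],
    [0, 0, 0, 0, 0, 0, -1]
  ]
}}

```text
t: 4.55
tcp_pos: [0.4699, 0.0827, 0.1042]
tool_rot: [0.767, 0.641, 0.0, 0.0]
force: [-1.7, -1.5, 5.3]
finger_gap: 0.001
gripper_force: 3.6
```

{"name": "drive_tool", "arguments": {
  "plan": [
    [0, 0, 0.0007, 0, 0, 0, -1],
    [0, 0, 0, 0, 0, 0, -1]
  ]
}}

```text
t: 4.75
tcp_pos: [0.4699, 0.0827, 0.1041]
tool_rot: [0.767, 0.641, 0.0, 0.0]
force: [-2.6, -1.5, 11.0]
finger_gap: -0.003
gripper_force: 6.4
```

{"name": "drive_tool", "arguments": {
  "plan": [
    [0, 0, -0.034, 0, 0, 0, -1],
    [0, 0, -0.034, 0, 0, 0, -1],
    [0.026, 0, 0, 0, 0, 0, -1],
    [0.026, 0, 0, 0, 0, 0, -1],
    [0, 0, 0.012, 0, 0, 0, -1],
    [0, 0, 0.012, 0, 0, 0, -1],
    [0, 0, 0.012, 0, 0, 0, -1],
    [0, 0, 0.012, 0, 0, 0, -1],
    [0, 0, 0.012, 0, 0, 0, -1],
    [0, 0, 0, 0, 0, 0, -1]
  ]
}}

```text
t: 5.75
tcp_pos: [0.4779, 0.1336, 0.1091]
tool_rot: [0.767, 0.641, -0.001, -0.001]
force: [0.1, -1.9, -0.5]
finger_gap: 0.003
gripper_force: 0.8
```

{"name": "drive_tool", "arguments": {
  "plan": [
    [0, 0, 0.0025, 0, 0, 0, -1],
    [0, 0, 0.0025, 0, 0, 0, -1],
    [0, 0, 0.0012, 0, 0, 0, -1],
    [0, 0, 0, 0, 0, 0, -1]
  ]
}}

```text
t: 6.15
tcp_pos: [0.479, 0.1338, 0.1044]
tool_rot: [0.767, 0.641, 0.0, 0.0]
force: [-1.1, -1.5, 0.1]
finger_gap: -0.002
gripper_force: 0.9
```

Compartment 1 is occupied too. Compartment 2 shows no contact at that depth yet, so I'll feel a bit deeper.

{"name": "drive_tool", "arguments": {
  "plan": [
    [0, 0, 0.0015, 0, 0, 0, -1],
    [0, 0, 0, 0, 0, 0, -1]
  ]
}}

```text
t: 6.35
tcp_pos: [0.4791, 0.1339, 0.103]
tool_rot: [0.767, 0.641, 0.0, 0.0]
force: [-0.2, -0.6, -0.0]
finger_gap: -0.001
gripper_force: 0.8
```

{"name": "drive_tool", "arguments": {
  "plan": [
    [0, 0, 0.002, 0, 0, 0, -1],
    [0, 0, 0, 0, 0, 0, -1]
  ]
}}

```text
t: 6.55
tcp_pos: [0.479, 0.1339, 0.1008]
tool_rot: [0.767, 0.641, 0.0, 0.0]
force: [-0.1, -1.6, -0.1]
finger_gap: -0.0
gripper_force: 0.8
```

{"name": "drive_tool", "arguments": {
  "plan": [
    [0, 0, 0.002, 0, 0, 0, -1],
    [0, 0, 0.002, 0, 0, 0, -1],
    [0, 0, 0, 0, 0, 0, -1]
  ]
}}

```text
t: 6.85
tcp_pos: [0.4788, 0.1338, 0.0966]
tool_rot: [0.767, 0.641, -0.0, -0.0]
force: [0.4, -1.6, 0.1]
finger_gap: 0.002
gripper_force: 0.9
```

Compartment 2 lets the fingertips go 60 mm deep with no contact, so it's the free one. Next I rise and go to the box.

{"name": "drive_tool", "arguments": {
  "plan": [
    [0, 0, -0.03, 0, 0, 0, -1],
    [0, 0, -0.03, 0, 0, 0, -1],
    [0, 0, -0.045, 0, 0, 0, -1],
    [0, 0, -0.045, 0, 0, 0, -1],
    [-0.041, 0.008, 0, 0, 0, 0, -1],
    [-0.041, 0.008, 0, 0, 0, 0, 0],
    [-0.041, 0.008, 0, 0, 0, 0, 1],
    [-0.041, 0.008, 0, 0, 0, 0, 1],
    [-0.041, 0.008, 0, 0, 0, 0, 1],
    [-0.041, 0.008, 0, 0, 0, 0, 1]
  ]
}}

```text
t: 7.85
tcp_pos: [0.4823, -0.118, 0.2469]
tool_rot: [0.767, 0.641, 0.0, -0.0]
force: [0.1, 0.2, 0.1]
finger_gap: 0.844
gripper_force: 0.0
```

{"name": "drive_tool", "arguments": {
  "plan": [
    [0, 0, 0, 0, 0, -8, 1],
    [0, 0, 0, 0, 0, -8, 1],
    [0, 0, 0, 0, 0, -8, 1],
    [0, 0, 0, 0, 0, -8, 1],
    [0, 0, 0, 0, 0, -8, 1],
    [0, 0, 0, 0, 0, -8, 1],
    [0, 0, 0, 0, 0, -8, 1],
    [0, 0, 0, 0, 0, -8, 1],
    [0, 0, 0, 0, 0, -8, 1],
    [0, 0, 0, 0, 0, -8, 1]
  ]
}}

```text
t: 8.85
tcp_pos: [0.4824, -0.1162, 0.2467]
tool_rot: [0.173, 0.985, 0.0, -0.0]
force: [-0.4, 0.3, -0.6]
finger_gap: 1.004
gripper_force: 0.0
```

Run:
```python
from h import *
st=manip.sense(); print(st['t'],st['tcp_pos'],st['tool_rot'],st['q'].round(2))
v,u=np.mgrid[0:420,0:560]
for n in ('scene','top'):
    s=snap(n); P=cloud(s); h=cv2.cvtColor(s['image'],cv2.COLOR_RGB2HSV)
    cv2.imwrite(f'pics/{n}1.png',s['image'][...,::-1])
    for nm,lo,hi in (('green',65,95),('blue',108,125)):
        k=(h[...,0]>lo)&(h[...,0]<hi)&(h[...,1]>90)&(P[...,1]<-.1)&(P[...,1]>-.4)&(P[...,0]<.6)&(P[...,2]>0.02)&(P[...,2]<.1)
        k=cv2.morphologyEx(k.astype(np.uint8),3,np.ones((9,9)))>0
        if k.sum()<50: print(n,nm,'none');continue
        kk=k&(P[...,2]>.078)
        for zz,m in(('all',k),('top',kk)):
            p=P[m]; print(n,nm,zz,len(p),cv2.minAreaRect((p[:,:2]*1000).astype(np.float32)),np.nanpercentile(p[:,2],95))
        # rays of top face pixels at z=.085
        uv=np.c_[u[kk],v[kk]]; print('   ray',cv2.minAreaRect((plane(s,uv,.085)[:,:2]*1000).astype(np.float32)))
```

```text
8.85 [ 0.48244991 -0.11624086  0.24666106] [ 1.72548521e-01  9.85000907e-01  4.29980741e-04 -1.88158962e-04] [-0.46  0.35  1.75  0.    1.04 -1.69]
scene green all 540 ((453.4681396484375, -284.2984924316406), (204.0250701904297, 91.19510650634766), 71.54022216796875) 0.08718610247569773
scene green top 156 ((482.669189453125, -203.47108459472656), (30.251605987548828, 95.05179595947266), 69.96385192871094) 0.08831113910193322
   ray ((481.4097900390625, -204.34408569335938), (32.55099105834961, 94.53714752197266), 69.13555908203125)
scene blue all 692 ((407.84466552734375, -304.34051513671875), (77.87130737304688, 138.38441467285156), 73.5936279296875) 0.08813676627731205
scene blue top 429 ((383.0857849121094, -302.68109130859375), (101.11331939697266, 33.487483978271484), 34.65519332885742) 0.08859188423799354
   ray ((381.5265197753906, -303.9908142089844), (101.34194946289062, 33.77323532104492), 34.5846061706543)
top green none
top blue all 272 ((379.8709716796875, -303.05413818359375), (98.6404037475586, 32.2288818359375), 35.714969635009766) 0.09210727060348885
top blue top 220 ((381.0832824707031, -302.5794982910156), (95.90373229980469, 31.052480697631836), 34.52475357055664) 0.09230033713747599
   ray ((381.18841552734375, -302.26544189453125), (96.25738525390625, 32.24959945678711), 35.203582763671875)
```

The green box measures consistently: centre about (0.483, -0.202), long axis at -20°, top at 0.086. The fingers are clear of the blue box. I'll move over it and lower.

{"name": "drive_tool", "arguments": {
  "plan": [
    [-0.015, -0.04, 0, 0, 0, 0, 1],
    [-0.0146, -0.04, 0, 0, 0, 0, 1],
    [0, 0, 0, 0, 0, 0, 1],
    [0, 0, 0.04, 0, 0, 0, 1],
    [0, 0, 0.04, 0, 0, 0, 1],
    [0, 0, 0.04, 0, 0, 0, 1],
    [0, 0, 0.03, 0, 0, 0, 1],
    [0, 0, 0.0188, 0, 0, 0, 1],
    [0, 0, 0, 0, 0, 0, 1],
    [0, 0, 0, 0, 0, 0, 1]
  ]
}}

```text
t: 9.95
tcp_pos: [0.4828, -0.2016, 0.0781]
tool_rot: [0.176, 0.984, 0.0, -0.0]
force: [1.2, -0.5, -1.0]
finger_gap: 0.998
gripper_force: 0.0
```

{"name": "drive_tool", "arguments": {
  "plan": [
    [0, 0, 0, 0, 0, 0, 0.2],
    [0, 0, 0, 0, 0, 0, 0],
    [0, 0, 0, 0, 0, 0, -0.2],
    [0, 0, 0, 0, 0, 0, -0.4],
    [0, 0, 0, 0, 0, 0, -0.6],
    [0, 0, 0, 0, 0, 0, -1],
    [0, 0, 0, 0, 0, 0, -1],
    [0, 0, 0, 0, 0, 0, -1]
  ],
  "newtons": 35
}}

```text
t: 10.75
tcp_pos: [0.4832, -0.2021, 0.079]
tool_rot: [0.176, 0.984, -0.0, 0.001]
force: [0.6, 2.1, 7.0]
finger_gap: 0.375
gripper_force: 34.5
```

{"name": "drive_tool", "arguments": {
  "plan": [
    [0, 0, -0.01, 0, 0, 0, -1],
    [0, 0, -0.03, 0, 0, 0, -1],
    [0, 0, -0.04, 0, 0, 0, -1],
    [0, 0, -0.04, 0, 0, 0, -1],
    [0, 0, -0.035, 0, 0, 0, -1],
    [0, 0, -0.015, 0, 0, -5.05, -1],
    [0, 0, 0, 0, 0, -5.05, -1],
    [0, 0, 0, 0, 0, 0, -1]
  ]
}}

```text
t: 11.55
tcp_pos: [0.4824, -0.2019, 0.249]
tool_rot: [0.088, 0.996, -0.0, 0.0]
force: [0.5, 0.0, -2.3]
finger_gap: 0.376
gripper_force: 35.4
```

Run:
```python
from h import *
s=snap('scene'); cv2.imwrite('pics/lift.png',cv2.resize(s['image'][60:340,150:430],None,fx=2,fy=2)[...,::-1])
P=cloud(s)
h=cv2.cvtColor(s['image'],cv2.COLOR_RGB2HSV); k=(h[...,0]>65)&(h[...,0]<95)&(h[...,1]>110)&(P[...,1]<-.1)&(P[...,1]>-.32)&(P[...,0]<.6)&(P[...,2]>.14)
k=cv2.morphologyEx(k.astype(np.uint8),2,np.ones((3,3)))>0
p=P[k];print(len(p),np.nanpercentile(p,[2,50,98],axis=0).round(4)); print(manip.sense()['tcp_pos'],manip.sense()['tool_rot'],manip.sense()['force'])
```

```text
0 [nan nan nan]
[ 0.48210408 -0.20172388  0.24825755] [ 8.89132849e-02  9.96039312e-01  7.71901984e-05 -3.31712753e-04] [-0.54089562  0.34306693 -2.71494195]
  return np.nanmean(a, axis, out=out, keepdims=keepdims)
```

View pics/lift.png

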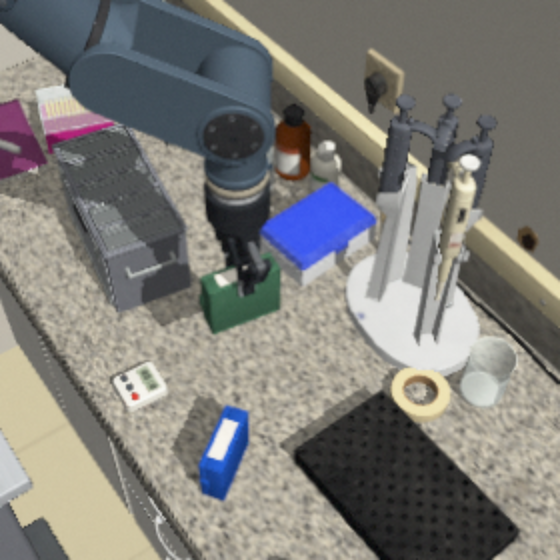

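The lift picture shows the green box held level at crop pixel (240,290), label up, with the blue box still in place. The felt weight is about 2.5 N. I'll carry it over compartment 2.

{"name": "drive_tool", "arguments": {
  "plan": [
    [0.003, 0.0168, 0, 0, 0, 0, -1],
    [0.007, 0.035, 0, 0, 0, 0, -1],
    [0.007, 0.035, 0, 0, 0, 0, -1],
    [0.007, 0.035, 0, 0, 0, 0, -1],
    [0.007, 0.035, 0, 0, 0, 0, -1],
    [0.007, 0.035, 0, 0, 0, 0, -1],
    [0.007, 0.04, 0, 0, 0, 0, -1],
    [0.007, 0.04, 0, 0, 0, 0, -1],
    [0.007, 0.04, 0, 0, 0, 0, -1],
    [0.0044, 0.02, 0, 0, 0, 0, -1]
  ]
}}

```text
t: 12.6
tcp_pos: [0.4766, 0.1394, 0.2474]
tool_rot: [0.087, 0.996, 0.0, -0.001]
force: [0.6, -1.2, -1.9]
finger_gap: 0.375
gripper_force: 35.6
```

{"name": "drive_tool", "arguments": {
  "plan": [
    [0, 0, 0, 0, 0, 0, -1],
    [0, 0, 0.01, 0, 0, 0, -1],
    [0, 0, 0.007, 0, 0, 0, -1],
    [0, 0, 0, 0, 0, 0, -1]
  ]
}}

```text
t: 13.0
tcp_pos: [0.4772, 0.1347, 0.2294]
tool_rot: [0.089, 0.996, -0.0, -0.002]
force: [-0.1, -0.0, -2.9]
finger_gap: 0.375
gripper_force: 35.5
```

Run:
```python
from h import *
st=manip.sense(); print(st['tcp_pos'],st['tool_rot'],st['force'])
a=snap('scene'); b=snap('top')
A=cv2.resize(a['image'][60:220,140:300],None,fx=2.5,fy=2.5,interpolation=2); B=cv2.resize(b['image'][150:310,120:280],None,fx=2.5,fy=2.5,interpolation=2)
cv2.imwrite('pics/over.png',np.hstack([A,B])[...,::-1])
```

```text
[0.47723097 0.13473408 0.22939277] [ 8.89885604e-02  9.96030365e-01 -3.93359054e-04 -2.09623252e-03] [-0.13975786 -0.02729502 -2.86194664]
```

View pics/over.png

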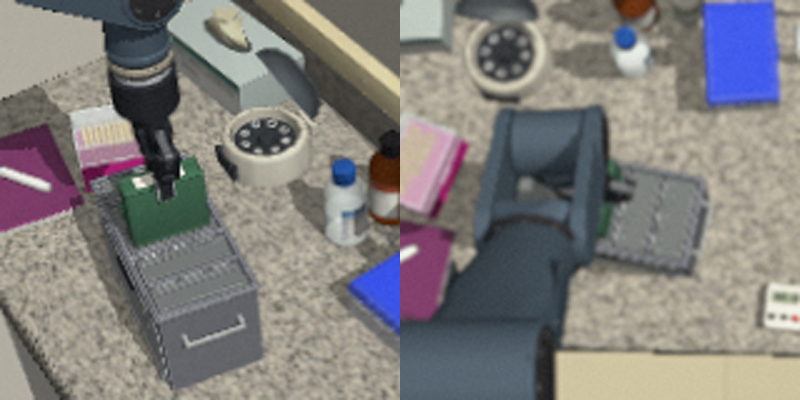

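The picture shows the box aligned over the middle compartment, its lower edge just above the flap at crop pixel (170,235). Now lowering gently.

{"name": "drive_tool", "arguments": {
  "plan": [
    [-0.001, 0, 0.004, 0, 0, 0, -1],
    [0, 0, 0.005, 0, 0, 0, -1],
    [0, 0, 0.005, 0, 0, 0, -1],
    [0, 0, 0.005, 0, 0, 0, -1],
    [0, 0, 0, 0, 0, 0, -1]
  ]
}}

```text
t: 13.6
tcp_pos: [0.4798, 0.1353, 0.212]
tool_rot: [0.088, 0.996, -0.0, 0.0]
force: [0.9, -1.6, 1.1]
finger_gap: 0.372
gripper_force: 35.5
```

{"name": "drive_tool", "arguments": {
  "plan": [
    [0, 0, 0.005, 0, 0, 0, -1],
    [0, 0, 0.005, 0, 0, 0, -1],
    [0, 0, 0.005, 0, 0, 0, -1],
    [0, 0, 0.005, 0, 0, 0, -1],
    [0, 0, 0, 0, 0, 0, -1]
  ]
}}

```text
t: 14.1
tcp_pos: [0.4787, 0.1353, 0.1909]
tool_rot: [0.088, 0.996, -0.0, -0.001]
force: [-0.1, -2.3, -1.7]
finger_gap: 0.371
gripper_force: 34.8
```

{"name": "drive_tool", "arguments": {
  "plan": [
    [0, 0, 0.006, 0, 0, 0, -1],
    [0, 0, 0.006, 0, 0, 0, -1],
    [0, 0, 0.006, 0, 0, 0, -1],
    [0, 0, 0.006, 0, 0, 0, -1],
    [0, 0, 0.005, 0, 0, 0, -1],
    [0, 0, 0, 0, 0, 0, -1]
  ]
}}

```text
t: 14.7
tcp_pos: [0.4789, 0.1355, 0.1621]
tool_rot: [0.088, 0.996, -0.0, -0.001]
force: [0.8, -2.0, -2.7]
finger_gap: 0.373
gripper_force: 35.2
```

{"name": "drive_tool", "arguments": {
  "plan": [
    [0, 0, 0.0015, 0, 0, 0, -1],
    [0, 0, 0.0015, 0, 0, 0, -1],
    [0, 0, 0, 0, 0, 0, -1]
  ]
}}

```text
t: 15.0
tcp_pos: [0.4795, 0.1356, 0.1601]
tool_rot: [0.088, 0.996, -0.0, 0.0]
force: [0.3, -2.6, -3.8]
finger_gap: 0.373
gripper_force: 35.2
```

{"name": "drive_tool", "arguments": {
  "plan": [
    [0, 0, 0.001, 0, 0, 0, -1],
    [0, 0, 0.001, 0, 0, 0, -1],
    [0, 0, 0, 0, 0, 0, -1]
  ]
}}

```text
t: 15.3
tcp_pos: [0.4796, 0.1356, 0.1581]
tool_rot: [0.088, 0.996, 0.0, 0.0]
force: [-0.2, -1.2, -2.6]
finger_gap: 0.373
gripper_force: 35.4
```

{"name": "drive_tool", "arguments": {
  "plan": [
    [0, 0, 0.001, 0, 0, 0, -1],
    [0, 0, 0, 0, 0, 0, -1]
  ]
}}

```text
t: 15.5
tcp_pos: [0.4797, 0.1356, 0.1571]
tool_rot: [0.088, 0.996, 0.0, 0.0]
force: [0.9, -0.7, -2.2]
finger_gap: 0.374
gripper_force: 35.4
```

{"name": "drive_tool", "arguments": {
  "plan": [
    [0, 0, 0, 0, 0, 0, -0.26],
    [0, 0, 0, 0, 0, 0, -0.25],
    [0, 0, 0, 0, 0, 0, -0.24],
    [0, 0, 0, 0, 0, 0, -0.22],
    [0, 0, 0, 0, 0, 0, -0.2],
    [0, 0, 0, 0, 0, 0, -0.18]
  ],
  "newtons": 20
}}

```text
t: 16.1
tcp_pos: [0.4796, 0.1358, 0.1573]
tool_rot: [0.088, 0.996, 0.0, 0.0]
force: [-0.0, -0.1, -0.3]
finger_gap: 0.404
gripper_force: 0.0
```

Run:
```python
from h import *
a=snap('scene'); b=snap('top')
A=cv2.resize(a['image'][100:220,150:270],None,fx=3.3,fy=3.3,interpolation=2); B=cv2.resize(b['image'][190:310,160:280],None,fx=3.3,fy=3.3,interpolation=2)
cv2.imwrite('pics/rel.png',np.hstack([A,B])[...,::-1]); print(manip.sense()['force'])
```

```text
[-0.46838644 -0.4989684  -0.13825662]
```

View pics/rel.png

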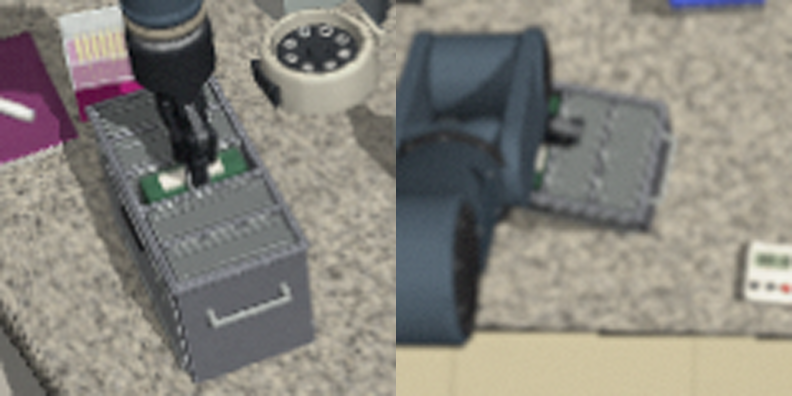

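The box is released and held by the flap, its green top standing just above the rim at crop pixel (195,175). I'll back off, close, turn the narrow side of the fingers across and press down.

{"name": "drive_tool", "arguments": {
  "plan": [
    [0, 0, 0, 0, 0, 0, -0.1],
    [0, 0, 0, 0, 0, 0, 0],
    [0, 0, -0.01, 0, 0, 0, 0],
    [0, 0, -0.03, 0, 0, 0, 0],
    [0, 0, -0.03, 0, 0, 0, 0],
    [0, -0.0018, -0.01, 0, 0, 8, -1],
    [0, 0, 0, 0, 0, 8, -1],
    [0, 0, 0, 0, 0, 8, -1],
    [0, 0, 0, 0, 0, 8, -1],
    [0, 0, 0, 0, 0, 8, -1]
  ]
}}

```text
t: 17.2
tcp_pos: [0.4792, 0.1339, 0.238]
tool_rot: [0.426, 0.905, 0.0, 0.0]
force: [-0.4, 0.4, 0.1]
finger_gap: -0.001
gripper_force: 0.0
```

{"name": "drive_tool", "arguments": {
  "plan": [
    [0, 0, 0, 0, 0, 8, -1],
    [0, 0, 0, 0, 0, 8, -1],
    [0, 0, 0, 0, 0, 8, -1],
    [0, 0, 0, 0, 0, 8, -1],
    [0, 0, 0, 0, 0, 8, -1],
    [0, 0, 0, 0, 0, 8, -1],
    [0, 0, 0, 0, 0, 2, -1],
    [0, 0, 0.02, 0, 0, 0, -1],
    [0, 0, 0.02, 0, 0, 0, -1],
    [0, 0, 0, 0, 0, 0, -1]
  ]
}}

```text
t: 18.2
tcp_pos: [0.4775, 0.1337, 0.1958]
tool_rot: [0.767, 0.642, -0.002, -0.001]
force: [-0.5, -0.2, 0.1]
finger_gap: -0.005
gripper_force: 0.0
```

{"name": "drive_tool", "arguments": {
  "plan": [
    [0, 0, 0.005, 0, 0, 0, -1],
    [0, 0, 0.005, 0, 0, 0, -1],
    [0, 0, 0.004, 0, 0, 0, -1],
    [0, 0, 0.003, 0, 0, 0, -1],
    [0, 0, 0.003, 0, 0, 0, -1],
    [0, 0, 0.003, 0, 0, 0, -1]
  ]
}}

```text
t: 18.8
tcp_pos: [0.4793, 0.1338, 0.174]
tool_rot: [0.767, 0.642, 0.0, 0.0]
force: [-0.5, -0.2, -0.5]
finger_gap: -0.0
gripper_force: 0.0
```

{"name": "drive_tool", "arguments": {
  "plan": [
    [0, 0, 0.003, 0, 0, 0, -1],
    [0, 0, 0.003, 0, 0, 0, -1],
    [0, 0, 0.003, 0, 0, 0, -1],
    [0, 0, 0.003, 0, 0, 0, -1]
  ]
}}

```text
t: 19.2
tcp_pos: [0.4792, 0.1338, 0.1619]
tool_rot: [0.767, 0.642, 0.0, 0.0]
force: [0.4, -0.7, -0.6]
finger_gap: -0.001
gripper_force: 0.0
```

{"name": "drive_tool", "arguments": {
  "plan": [
    [0, 0, 0.003, 0, 0, 0, -1],
    [0, 0, 0.003, 0, 0, 0, -1],
    [0, 0, 0.003, 0, 0, 0, -1]
  ]
}}

```text
t: 19.5
tcp_pos: [0.4792, 0.1338, 0.1529]
tool_rot: [0.767, 0.642, 0.0, 0.0]
force: [-0.0, 0.0, 1.3]
finger_gap: 0.001
gripper_force: 0.4
```

{"name": "drive_tool", "arguments": {
  "plan": [
    [0, 0, 0.004, 0, 0, 0, -1],
    [0, 0, 0.004, 0, 0, 0, -1],
    [0, 0, 0.004, 0, 0, 0, -1]
  ]
}}

```text
t: 19.8
tcp_pos: [0.4795, 0.1339, 0.141]
tool_rot: [0.767, 0.642, 0.0, 0.0]
force: [-0.2, 0.0, 2.7]
finger_gap: -0.002
gripper_force: 1.1
```

{"name": "drive_tool", "arguments": {
  "plan": [
    [0, 0, 0.004, 0, 0, 0, -1],
    [0, 0, 0.004, 0, 0, 0, -1],
    [0, 0, 0.004, 0, 0, 0, -1]
  ]
}}

```text
t: 20.1
tcp_pos: [0.4793, 0.1336, 0.1289]
tool_rot: [0.767, 0.642, -0.0, 0.0]
force: [0.1, -1.9, 2.6]
finger_gap: -0.0
gripper_force: 1.2
```

{"name": "drive_tool", "arguments": {
  "plan": [
    [0, 0, 0.004, 0, 0, 0, -1],
    [0, 0, 0.004, 0, 0, 0, -1],
    [0, 0, 0.004, 0, 0, 0, -1]
  ]
}}

```text
t: 20.4
tcp_pos: [0.479, 0.1337, 0.1167]
tool_rot: [0.767, 0.642, -0.0, -0.0]
force: [0.1, -1.4, 1.9]
finger_gap: 0.001
gripper_force: 1.0
```

{"name": "drive_tool", "arguments": {
  "plan": [
    [0, 0, 0.004, 0, 0, 0, -1],
    [0, 0, 0.003, 0, 0, 0, -1],
    [0, 0, 0.002, 0, 0, 0, -1],
    [0, 0, 0, 0, 0, 0, -1]
  ]
}}

```text
t: 20.8
tcp_pos: [0.4789, 0.1337, 0.1077]
tool_rot: [0.767, 0.642, -0.0, -0.0]
force: [-0.4, -2.5, -0.4]
finger_gap: 0.0
gripper_force: 1.0
```

{"name": "drive_tool", "arguments": {
  "plan": [
    [0, 0, 0.002, 0, 0, 0, -1],
    [0, 0, 0.0015, 0, 0, 0, -1],
    [0, 0, 0, 0, 0, 0, -1]
  ]
}}

```text
t: 21.1
tcp_pos: [0.4791, 0.1338, 0.1044]
tool_rot: [0.767, 0.642, -0.0, -0.0]
force: [-0.1, -1.9, -0.1]
finger_gap: 0.003
gripper_force: 0.9
```

{"name": "drive_tool", "arguments": {
  "plan": [
    [0, 0, 0.001, 0, 0, 0, -1],
    [0, 0, 0, 0, 0, 0, -1]
  ]
}}

```text
t: 21.3
tcp_pos: [0.4792, 0.1338, 0.1042]
tool_rot: [0.767, 0.642, 0.0, 0.0]
force: [-0.8, -1.3, 4.9]
finger_gap: -0.001
gripper_force: 3.1
```

{"name": "drive_tool", "arguments": {
  "plan": [
    [0, 0, 0.0007, 0, 0, 0, -1],
    [0, 0, 0, 0, 0, 0, -1]
  ]
}}

```text
t: 21.5
tcp_pos: [0.4792, 0.1338, 0.1042]
tool_rot: [0.767, 0.642, 0.0, 0.0]
force: [-2.7, -2.6, 11.5]
finger_gap: 0.006
gripper_force: 5.8
```

The box top is at 0.0902, the same height as the boxes already stored, so it stands on the floor. I'll withdraw and check the flap.

{"name": "drive_tool", "arguments": {
  "plan": [
    [0, 0, -0.015, 0, 0, 0, -1],
    [0, 0, -0.02, 0, 0, 0, -1],
    [0, 0, -0.02, 0, 0, 0, -1],
    [0, 0, -0.03, 0, 0, 0, -1],
    [0, 0, -0.04, 0, 0, 0, -1],
    [0, 0, -0.03, 0, 0, 0, -1],
    [-0.04, 0.008, 0, 0, 0, 0, -1],
    [-0.04, 0.008, 0, 0, 0, 0, -1],
    [-0.04, 0.008, 0, 0, 0, 0, -1],
    [-0.04, 0.008, 0, 0, 0, 0, -1]
  ]
}}

```text
t: 22.5
tcp_pos: [0.4825, -0.0303, 0.2581]
tool_rot: [0.766, 0.642, 0.001, 0.0]
force: [0.7, -0.4, 0.0]
finger_gap: 0.006
gripper_force: 0.0
```

{"name": "drive_tool", "arguments": {
  "plan": [
    [-0.04, 0.008, 0, 0, 0, 0, -1],
    [-0.04, 0.008, 0, 0, 0, 0, -1],
    [-0.04, 0.008, 0, 0, 0, 0, -1],
    [0, 0, 0, 0, 0, 0, -1],
    [0, 0, 0, 0, 0, 0, -1]
  ]
}}

```text
t: 23.0
tcp_pos: [0.485, -0.1521, 0.2576]
tool_rot: [0.767, 0.641, 0.0, -0.001]
force: [-0.9, 0.9, -0.2]
finger_gap: 0.001
gripper_force: 0.0
```

Run:
```python
from h import *
a=snap('scene'); P=cloud(a)
C=np.array([.4788,.137]);t=np.radians(-10.2);ex=np.array([np.cos(t),np.sin(t)]);ey=np.array([-ex[1],ex[0]])
x=(P[...,:2]-C)@ex;y=(P[...,:2]-C)@ey
for k in range(5):
    m=(abs(x)<.045)&(abs(y-(k-2)*.052)<.015)&(P[...,2]>.02)&(P[...,2]<.2); print(k,m.sum(),np.percentile(P[m][:,2],[5,50,95]).round(4))
cv2.imwrite('pics/end.png',np.hstack([cv2.resize(a['image'][95:215,160:280],None,fx=3.3,fy=3.3,interpolation=2),cv2.resize(a['image'][80:300,170:390],(396,396))])[...,::-1])
```

```text
0 219 [0.1371 0.1406 0.1437]
1 198 [0.1367 0.1402 0.143 ]
2 202 [0.1359 0.1388 0.1428]
3 181 [0.1361 0.1394 0.1429]
4 165 [0.1366 0.1396 0.1434]
```

View pics/end.png

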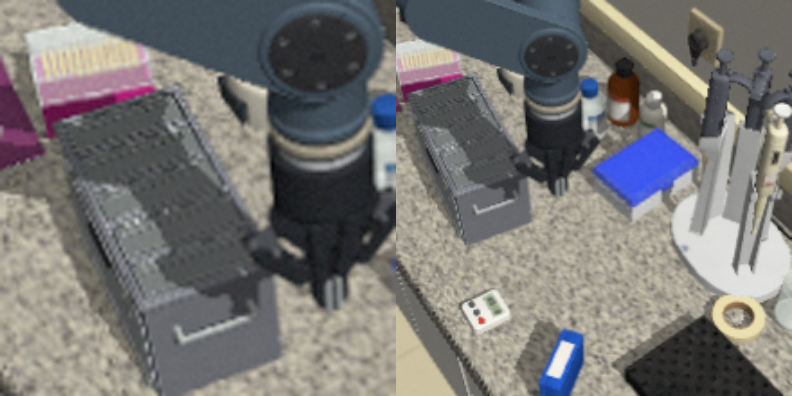

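The picture shows the crate with all five flaps shut and level (z about 0.139–0.141) and no green box left outside. The bottle at (590,95) and the tape at (740,315) haven't moved, and the arm is clear. Handing in.

```bash
python3 -c "
from station import manip
print(manip.sign_off())"
```

```text
the job is handed in; nothing more can be done
None
```

The green slide box stands on the floor of compartment 2, the free one I found by feel, with the flap shut over it; it slid or dropped the last part of the way after release instead of being pressed down, the bottle and tape weren't touched, and the job was handed in at about 23 s.

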